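Load two sensor modules into the end-of-line test fixture and start the test

ROBOT

A 6-joint arm with a two-finger parallel gripper is mounted at the origin on the work surface. World frame = base frame: x ahead of the robot, y to its left, z up, the work surface at z = 0. Lengths are in m, angles in rad, forces in N, time in s.
With the tool pointing down it reaches from about 0.275 to 0.825 m from the base axis. Payload 4.9 kg.
Tool frame: the origin (TCP) lies midway between the tips of the shut fingers; the grasp point (between the pads) lies 19 mm behind it (bot.grip_depth is the distance from the TCP to the grasp point, in m); y points along the fingers, x is the direction in which the jaws open and shut, and the axes are right-handed (so a half turn about y gives the same grasp; the last joint's range is limited). The gripper opens to 85 mm and grips with 20 to 120 N. Pads are 22 mm wide; open, the fingers measure 114 mm over their backs; the gripper's body (76 mm by 85 mm) begins 54 mm behind the grasp point. The pads swing forward as they close: fully open they stand 13 mm farther back than shut.
Start: joints at [-1.463, 0.326, -0.193, 1.052, 0, 1.437], TCP at [0.132, -0.534, 0.231] pointing down, gripper open.
Joint ranges: [-2.65, 2.65], [-0.97, 1.79], [-1.3, 1.35], [-1.93, 2.1], [-1.47, 1.37], [-3.14, 3.14]. Speed limits (rad/s): [2.57, 2.57, 3.14, 3.14, 3.14, 3.14].

INTERFACE

Orientations are given as a unit quaternion [w, x, y, z].
In Python, from cell import bot gives the robot as it stands. Calls block until the motion is done:
- bot.move_pose(position, orientation): joint-space move of the TCP to a pose.
- bot.move_linear(position, speed=0.15, rotation=None, until_force=None): straight line of the TCP; rotation=None keeps the orientation; speed is the mean speed in m/s. With until_force (N) it stops when the force on the tool has changed by that much, and returns True; else False.
- bot.goto_joints(angles): joint-space move.
- bot.set_gripper(opening, grasp_force=None): opening from 0.0 (shut) to 1.0 (fully open); grasp_force is the grip in N (None keeps the last); returns when the fingers have stopped.
- bot.wait(seconds).
- bot.solve_ik(position, orientation): joint angles nearest the present ones, or None.
- bot.camera(name): name is "scene" or "side" or "wrist"; returns the picture (384x512x3 uint8, red, green, blue); there is no depth.
- bot.calibration(name): a dict with "mtx" (3x3 intrinsics, pixels), "extrinsics" (4x4, takes a point from world to camera coordinates); the wrist camera has in their place "hand_eye" (4x4, takes a point from camera to tool coordinates, whose origin is the TCP and whose axes are the tool frame's). Camera axes: x right, y down, z forward; pixel columns grow to the right and rows downward; lengths in m; the calibration is good to about 2 mm. A picture is of the moment at which its call begins: read the wrist's pose just before it. calibration takes no time and is no camera call.
A pose or a line that the arm cannot do raises bot.PlanningError and nothing moves.
- bot.close_job(): hands the job in, once; it reports no verdict.
Trained networks look in the newest picture that a camera, given by its name, has taken for a name from the list of things; names that differ only in an ending like _2 or _b are one class to them, and where a whole thing is asked for, a point or a joint stands for the part that bears it (a point fixed in the world has none). Each returns a list of dicts, best first, with "confidence" (0 to 1); they miss things now and then, are a little off and sometimes report something else, mostly with a low value. They report only what shows in the picture. A call takes as long as a camera call. They do not tell look-alikes from the thing itself.
- bot.search_frame(camera, thing): "bbox" ([left, top, width, height] in pixels, round what is visible of it).
Readings, each from a call of its own:
- bot.read_clock(): time.
- bot.read_joint_positions(): joint angles.
- bot.read_joint_vel(): joint speeds.
- bot.read_joint_efforts(): joint torques, N m.
- bot.read_position(): TCP position.
- bot.read_tool_rot(): TCP orientation.
- bot.read_ft_force(): force on the tool from outside, world axes, zero at the start.
- bot.read_moment(): the same for the moment, N m.
- bot.read_gripper_width(): opening from 0.0 (shut) to 1.0 (fully open).
Only numpy, scipy, OpenCV 4.12 (cv2) and the standard library are available. Lean on these libraries where they do the work, as an engineer would, in place of code of your own. Each camera call takes 0.05 s, during which the arm holds its last target. There are 200 camera calls.

TASK

Load the test fixture: take the blue-capped module standing in the tray and lay it on its side in the cradle marked with one dot, then lay the orange-capped one in the cradle marked with two dots, each lying fully down in its cradle with its cap at the yellow stop; set them down, do not drop them. Then slide the retaining bar all the way over the modules by its red tab, and only after that press the green start button fully down and let go. Leave the white-capped spare, the screwdriver and the yellow reel where they are.

Things in the scene. Friction and masses are not known exactly. Their poses are not given: they have to be found in the camera images.
- tray: black open tray, fixed, 310 x 110 mm and 22 mm high, walls 4 mm, floor 4 mm thick, split by two 4 mm dividers into three pockets side by side along its x axis; holds the three upright modules, in any order. Origin: centre of its underside on the table
- blue: loose cylindrical sensor module, bare aluminium, 32 mm diameter, 110 mm long, about 0.18 kg, with its cap coloured blue, on the last 22 mm of its upper end (same diameter); stands upright in one of the three tray pockets. Origin: centre of its flat foot; +z runs along its axis to the capped end
- blue_mid (a point): centre of the blue-capped module, on its axis halfway along (55 mm from each end)
- blue_cap (a point): centre of the blue-capped module's capped end face
- orange: loose cylindrical sensor module, bare aluminium, 32 mm diameter, 110 mm long, about 0.18 kg, with its cap coloured orange, on the last 22 mm of its upper end (same diameter); stands upright in one of the three tray pockets. Origin: centre of its flat foot; +z runs along its axis to the capped end
- orange_mid (a point): centre of the orange-capped module, on its axis halfway along
- orange_cap (a point): centre of the orange-capped module's capped end face
- spare: loose cylindrical sensor module, bare aluminium, 32 mm diameter, 110 mm long, about 0.18 kg, with its cap coloured white, on the last 22 mm of its upper end (same diameter); stands upright in one of the three tray pockets. Origin: centre of its flat foot; +z runs along its axis to the capped end. A bystander: stays where it is
- fixture: fixed test fixture: black plate 260 (x) x 250 (y) x 12 mm with two parallel cradles along its y, 110 mm apart along x, each with a yellow end stop (+y) and a grey one (-y), 126 mm apart, tops 46 mm above the table. White 14 mm dots on the plate mid-cradle: one for cradle 1 (-x side, nearer the robot), two for cradle 2. A 24 mm high rail along each x edge. Origin: centre of its underside
- cradle1 (a point): middle of the one-dot cradle: the centre of a module laid home, 55 mm above the table; axes as the fixture's, +y to the yellow stop (8 mm of play to either stop). The cradle is two white V-blocks 14 mm long, 38 mm either side of this point along y (62 mm clear between them), open upwards at 45 degrees each side; arms reach 27 mm either side in x and up to 54 mm above the table
- cradle2 (a point): middle of the two-dot cradle, likewise
- bar (a joint): retaining bar, a light aluminium bridge across the fixture (250 mm along its x, 16 mm wide, underside 78 mm and top 88 mm above the table, a grey leg at each x edge), sliding on the rails along the fixture's +y. Value in m: 0 = parked clear of the cradles at the -y edge, 0.10 = fully over the modules at its end stop; it stays where it is left, about 2 N to move
- bar_grip (a point): grip point in the red upright tab in the middle of the bar's top, 115 mm above the table; the tab is 40 mm along the fixture's x, 14 mm thick along its y, from 88 to 133 mm above the table
- start (a joint): green spring push button of 32 mm diameter in a black housing standing on the table; value in m, 0 = up, 0.006 = fully down (about 5 N)
- start_top (a point): centre of the button's top face
- driver: screwdriver lying on the table, 150 mm long; a bystander. Origin: on its underside
- reel: small yellow reel (ring) lying flat, 76 mm across, 25 mm high; a bystander. Origin: centre of its underside
Mind the look-alikes: they are no part of the job. Leave any turquoise look-alike of the orange alone. Leave any purple look-alike of the blue alone.

How it is judged:
By the outcome, as a careful person would: the job done as asked, in the order asked, and still so for the second after the job is handed in, with the robot touching nothing.
It also fails if it takes over 72 s, if anything falls off the work surface, if the arm or the gripper's body presses on something with over 40 N, if the wrist force passes 120 N, or if a joint passes its speed limit or range.

## Working session

There is one attempt and no reset: what is moved stays moved. The work goes in short steps, each a Python script; the robot and the scene stay as the last script left them, time stands still between calls to the robot, and variables do not carry over. Pictures are saved under pics/ and viewed, about 8 in all and at most 12, crops included, and the job is handed in when it is done.

```bash
ls; mkdir -p pics; python3 - <<'E'
from cell import bot
import cv2,numpy as np
ims=[]
for c in ("scene","side"):
    im=bot.camera(c); cv2.imwrite(f"pics/{c}0.png",cv2.cvtColor(im,cv2.COLOR_RGB2BGR))
    k=bot.calibration(c); print(c,k["mtx"].round(1).tolist(),k["extrinsics"].round(4).tolist())
    for t in ("tray","blue","orange","spare","fixture","bar","start","driver","reel"):
        print(t,[(np.round(d["bbox"]).tolist(),round(d["confidence"],2)) for d in bot.search_frame(c,t)])
print(bot.calibration("wrist"),bot.read_clock(),bot.read_tool_rot(),bot.grip_depth)
E
```

```text
pics
scene [[398.7, 0.0, 257.5], [0.0, 398.7, 195.0], [0.0, 0.0, 1.0]] [[0.8352, 0.5498, -0.0123, -0.4097], [0.4671, -0.721, -0.5119, -0.2253], [-0.2903, 0.4218, -0.859, 1.185], [0.0, 0.0, 0.0, 1.0]]
tray [([252.0, 88.0, 122.0, 100.0], 0.67), ([126.0, 229.0, 141.0, 98.0], 0.56)]
blue [([94.0, 271.0, 27.0, 33.0], 0.61), ([144.0, 239.0, 23.0, 29.0], 0.56), ([252.0, 90.0, 125.0, 98.0], 0.55)]
orange [([231.0, 213.0, 15.0, 28.0], 0.82), ([185.0, 248.0, 21.0, 31.0], 0.76)]
spare [([225.0, 269.0, 17.0, 24.0], 0.81)]
fixture [([256.0, 89.0, 121.0, 99.0], 0.87)]
bar [([260.0, 113.0, 85.0, 62.0], 0.68), ([184.0, 248.0, 20.0, 33.0], 0.47)]
start [([297.0, 238.0, 59.0, 40.0], 0.53), ([245.0, 206.0, 10.0, 10.0], 0.42)]
driver [([295.0, 238.0, 58.0, 40.0], 0.58)]
reel [([131.0, 317.0, 41.0, 37.0], 0.73)]
side [[349.7, 0.0, 252.4], [0.0, 349.7, 192.5], [0.0, 0.0, 1.0]] [[-0.9289, -0.3699, -0.0193, 0.4944], [-0.1544, 0.434, -0.8876, 0.224], [0.3367, -0.8215, -0.4602, 0.6703], [0.0, 0.0, 0.0, 1.0]]
tray [([244.0, 190.0, 109.0, 32.0], 0.83), ([293.0, 169.0, 11.0, 39.0], 0.21)]
blue [([344.0, 160.0, 1
[... 418 characters left out ...]
 ([267.0, 231.0, 12.0, 10.0], 0.48)]
driver [([173.0, 211.0, 31.0, 12.0], 0.84)]
reel [([304.0, 168.0, 22.0, 20.0], 0.58)]
{'mtx': array([[297.13701321,   0.        , 255.1439533 ],
       [  0.        , 297.13701321, 194.11849719],
       [  0.        ,   0.        ,   1.        ]]), 'hand_eye': array([[ 9.99999679e-01, -5.77697046e-04,  5.54568005e-04,
        -4.26123356e-04],
       [-6.92924806e-04, -2.77083597e-01,  9.60845565e-01,
        -1.42880340e-01],
       [-4.01415947e-04, -9.60845641e-01, -2.77083908e-01,
         6.94072063e-02],
       [ 0.00000000e+00,  0.00000000e+00,  0.00000000e+00,
         1.00000000e+00]])} 1.0 [-0.55664879  0.55665712 -0.43605088  0.43604427] 0.0187
```

```bash
python3 - <<'E'
import cv2
im=cv2.imread("pics/scene0.png"); cv2.imwrite("pics/s1.png",cv2.resize(im[70:370,70:400],None,fx=2.4,fy=2,interpolation=cv2.INTER_CUBIC) if 0 else cv2.resize(im[70:370,60:400],None,fx=2,fy=2,interpolation=cv2.INTER_CUBIC))
im=cv2.imread("pics/side0.png"); cv2.imwrite("pics/s2.png",cv2.resize(im[140:384,90:380],None,fx=2.4,fy=2.4,interpolation=cv2.INTER_CUBIC))
E
```

```text
(no output)
```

View pics/s1.png

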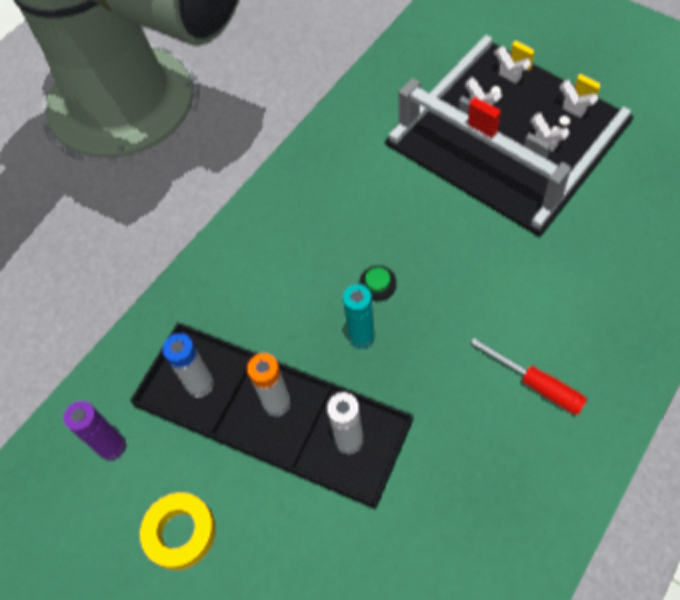

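View pics/s2.png

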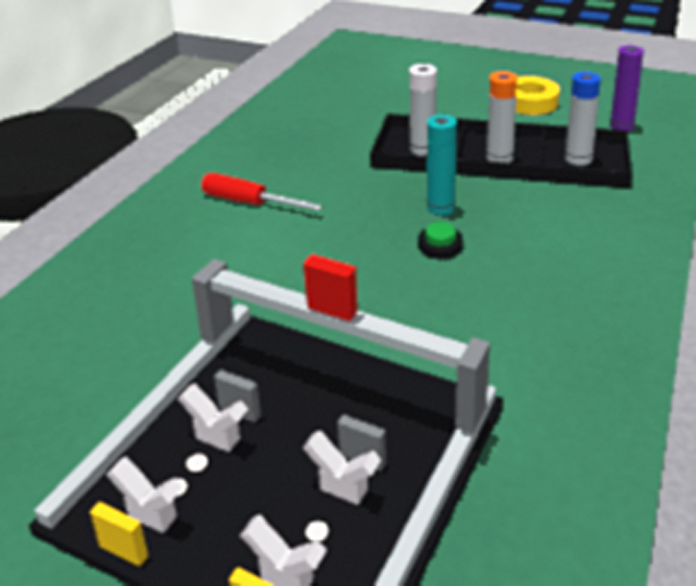

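```bash
cat > h.py <<'E'
from cell import bot
import numpy as np, cv2
from scipy.spatial.transform import Rotation as R
def ray(uv,K,E):
    d=E[:3,:3].T@np.linalg.inv(K)@[uv[0],uv[1],1]; return -E[:3,:3].T@E[:3,3], d
def at(uv,z,cam):
    k=bot.calibration(cam); o,d=ray(uv,k["mtx"],k["extrinsics"]); return o+d*(z-o[2])/d[2]
def Rt(): q=bot.read_tool_rot(); return R.from_quat([q[1],q[2],q[3],q[0]])
def wrist(name=None):
    p=np.array(bot.read_position()); r=Rt().as_matrix(); im=bot.camera("wrist")
    if name: cv2.imwrite(f"pics/{name}.png",cv2.cvtColor(im,cv2.COLOR_RGB2BGR))
    k=bot.calibration("wrist"); T=np.eye(4); T[:3,:3]=r; T[:3,3]=p
    return im,k["mtx"],np.linalg.inv(T@k["hand_eye"])
def wat(uv,z,K,E): o,d=ray(uv,K,E); return o+d*(z-o[2])/d[2]
def quat(y,x):
    "tool orientation with finger direction y and jaw direction x"
    y=np.array(y,float)/np.linalg.norm(y); x=np.array(x,float); x=x-y*(x@y); x/=np.linalg.norm(x)
    q=R.from_matrix(np.c_[x,y,np.cross(x,y)]).as_quat(); return [q[3],*q[:3]]
E
python3 - <<'E'
from h import *
def c(x,y): return (60+(x+.5)/2-.5,70+(y+.5)/2-.5)
P=lambda n,x,y,z:print(n,at(c(x,y),z,"scene").round(4))
for n,x,y in (("blue",178,347),("orange",262,368),("spare",343,406),("teal",357,296),("purple",80,416)): P(n,x,y,.11)
for x,y in ((388,142),(541,234),(632,118),(487,38)): P("plate",x,y,.012)
P("tab top",488,106,.133)
P("button",378,281,.035)
for x,y in ((134,402),(376,506),(412,416),(178,323)): P("tray",x,y,.022)
P("dot1",495,97,.012);P("dot2b",565,121,.012)
def s(x,y): return (90+(x+.5)/2.4-.5,140+(y+.5)/2.4-.5)
Q=lambda n,x,y,z:print("side",n,at(s(x,y),z,"side").round(4))
Q("blue",586,77,.11);Q("orange",503,77,.11);Q("button",440,234,.035);Q("button",440,234,.045)
Q("tabtop",330,263,.133);Q("d1",317,531,.012);Q("d2a",197,462,.012);Q("d2b",176,487,.012)
for x,y in ((37,530),(248,318),(500,400)): Q("plate",x,y,.012)
P("button",378,281,.045)
E
```

```text
blue [ 0.3952 -0.2784  0.11  ]
orange [ 0.4862 -0.2481  0.11  ]
spare [ 0.5825 -0.2355  0.11  ]
teal [ 0.5217 -0.1226  0.11  ]
purple [ 0.3619 -0.3921  0.11  ]
plate [0.3855 0.1408 0.012 ]
plate [0.6378 0.1223 0.012 ]
plate [0.6546 0.3658 0.012 ]
plate [0.4013 0.3914 0.012 ]
tab top [0.5145 0.177  0.133 ]
button [ 0.5059 -0.0615  0.035 ]
tray [ 0.3542 -0.3408  0.022 ]
tray [ 0.6536 -0.285   0.022 ]
tray [ 0.6318 -0.1797  0.022 ]
tray [ 0.3298 -0.2367  0.022 ]
dot1 [0.4707 0.2945 0.012 ]
dot2b [0.5769 0.3092 0.012 ]
side blue [ 0.3957 -0.285   0.11  ]
side orange [ 0.4874 -0.253   0.11  ]
side button [ 0.4877 -0.024   0.035 ]
side button [ 0.4832 -0.0103  0.045 ]
side tabtop [0.509  0.1752 0.133 ]
side d1 [0.4638 0.3058 0.012 ]
side d2a [0.5727 0.2857 0.012 ]
side d2b [0.5745 0.3099 0.012 ]
side plate [0.6436 0.3736 0.012 ]
side plate [0.6196 0.1311 0.012 ]
side plate [0.3789 0.1471 0.012 ]
button [ 0.5092 -0.0659  0.045 ]
```

```bash
python3 - <<'E'
from h import *
def pq(xy,t,az,z=None):
    a=np.array([np.cos(az),np.sin(az),0]); up=np.array([0,0,1.])
    y=np.cos(t)*a-np.sin(t)*up; zt=np.sin(t)*a+np.cos(t)*up
    return y,quat(y,np.cross(y,zt))
def ik(g,y,q):
    try: s=bot.solve_ik(list(np.array(g)+.0187*y),q)
    except Exception as e: return None
    return None if s is None else np.round(s,2).tolist()
for n,xy in (("blue",(.395,-.28)),("orange",(.4865,-.249))):
  az0=np.arctan2(xy[1],xy[0])
  for t in (5,15,25,30):
    for d in (-40,-20,0,20,40):
      y,q=pq(xy,np.radians(t),az0+np.radians(d)); print(n,t,d,ik((*xy,.065),y,q),ik((*xy,.30),y,q) is not None)
print("place")
F=np.radians(-4.3); ay=F+np.pi/2
for n,xy in (("c1",(.465,.302)),("c2",(.574,.295))):
  for t in (5,15,25,30):
      y,q=pq(xy,np.radians(90+t),ay); print(n,t,ik((*xy,.055),y,q),ik((*xy,.2),y,q))
for xy in ((.515,.25),(.5,.1)):
  for s in (0,90,180,-90):
    a=np.radians(s);y,q=[0,0,-1],quat([0,0,-1],[np.cos(a),np.sin(a),0]); print("look",xy,s,ik((*xy,.3),np.array(y),q))
E
```

```text
blue 5 -40 None False
blue 5 -20 None False
blue 5 0 None False
blue 5 20 None False
blue 5 40 None False
blue 15 -40 None True
blue 15 -20 None False
blue 15 0 None False
blue 15 20 None False
blue 15 40 [-1.42, 0.84, -1.14, -0.67, 1.3, 1.84] True
blue 25 -40 [-0.32, 0.87, -1.28, -1.44, -0.87, -2.56] True
blue 25 -20 None False
blue 25 0 None False
blue 25 20 None True
blue 25 40 [-1.37, 0.68, -1.14, -0.51, 1.12, 1.86] True
blue 30 -40 [-0.35, 0.74, -1.26, -1.2, -0.8, -2.51] True
blue 30 -20 None True
blue 30 0 None True
blue 30 20 None True
blue 30 40 [-1.33, 0.61, -1.13, -0.43, 1.03, 1.88] True
orange 5 -40 None True
orange 5 -20 None False
orange 5 0 None False
orange 5 20 None False
orange 5 40 None False
orange 15 -40 [-0.18, 1.07, -1.15, -1.77, -0.94, -2.77] True
orange 15 -20 None False
orange 15 0 None False
orange 15 20 None False
orange 15 40 [-1.15, 0.89, -1.09, -1.03, 1.25, 2.22] True
orange 25 -40 [-0.22, 0.82, -1.15, -1.29, -0.83, -2.61] True
orange 25 -20 None True
orange 25 0 None True
orange 25 20 None True
orange 25 40 [-1.11, 0.7, -1.06, -0.65, 1.08, 2.09] True
or
[... 603 characters left out ...]
0.46, 0.78, 0.02, 0.95, -0.22, 2.12] [0.46, 0.65, 0.18, 1.23, -0.22, 2.12]
c2 25 [0.52, 0.87, 0.16, 1.12, -0.36, 2.21] [0.52, 0.75, 0.32, 1.39, -0.36, 2.21]
c2 30 [0.54, 0.93, 0.24, 1.21, -0.42, 2.26] [0.54, 0.81, 0.39, 1.47, -0.42, 2.26]
look (0.515, 0.25) 0 [0.32, 0.34, -0.04, 1.19, 0.0, 1.89]
look (0.515, 0.25) 90 [0.32, 0.34, -0.04, 1.19, 0.0, 0.32]
look (0.515, 0.25) 180 [0.32, 0.34, -0.04, 1.19, 0.0, -1.25]
look (0.515, 0.25) -90 [0.32, 0.34, -0.04, 1.19, 0.0, -2.82]
look (0.5, 0.1) 0 [0.05, 0.22, -0.2, 1.14, 0.0, 1.62]
look (0.5, 0.1) 90 [0.05, 0.22, -0.2, 1.14, 0.0, 0.05]
look (0.5, 0.1) 180 [0.05, 0.22, -0.2, 1.14, 0.0, -1.52]
look (0.5, 0.1) -90 [0.05, 0.22, -0.2, 1.14, 0.0, -3.09]
```

```bash
python3 - <<'E'
from h import *
bot.move_pose([.50,.16,.33],quat([0,0,-1],[1,0,0]))
im,K,E=wrist("w0"); np.savez("w0.npz",K=K,E=E,im=im)
cv2.imwrite("pics/w0b.png",cv2.resize(cv2.cvtColor(im,cv2.COLOR_RGB2BGR),(768,576),interpolation=cv2.INTER_CUBIC))
print(bot.read_clock(),bot.read_position(),[(d["bbox"],d["confidence"]) for d in bot.search_frame("wrist","start")])
E
```

```text
3.8417 [0.50022228 0.15928787 0.32989507] [([246.0, 267.4, 18.1, 16.8], 0.55)]
```

View pics/w0b.png

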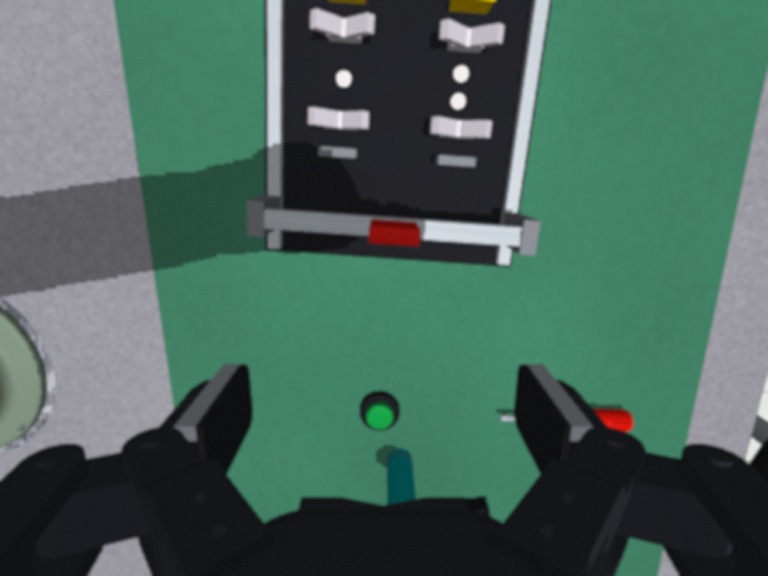

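The view shows the one-dot cradle at (344,78), the two-dot cradle at (460,87), the red tab at (394,232), the button at (380,412) and the teal look-alike at (400,480).

```bash
python3 - <<'E'
from h import *
d=np.load("w0.npz");K,E,im=d["K"],d["E"],d["im"]
def blob(m,n):
    k,l,s,c=cv2.connectedComponentsWithStats(m.astype(np.uint8),connectivity=8)
    for i in range(1,k):
        if s[i,4]>15: print(n,c[i].round(1),s[i].tolist(),[(z,wat(c[i],z,K,E)[:2].round(4).tolist()) for z in {"dot":(.012,),"green":(.012,.02,.03,.04),"red":(.11,.133)}[n]])
i=im.astype(int); r,g,b=i[...,0],i[...,1],i[...,2]
m=(r>200)&(g>200)&(b>190); m[:,:200]=0; m[:,340:]=0; m[:40]=0; m[75:]=0; blob(m,"dot")
m=(g>120)&(r<60)&(b<100); m[:200]=0; blob(m,"green")
m=(r>90)&(g<50); blob(m,"red")
s=bot.camera("scene").astype(int); sd=bot.camera("side").astype(int)
for cam,q in (("scene",s),("side",sd)):
    m=(q[...,1]>120)&(q[...,0]<60)&(q[...,2]<100)
    k,l,st,c=cv2.connectedComponentsWithStats(m.astype(np.uint8))
    for j in range(1,k):
        if st[j,4]>15: print(cam,c[j],st[j],[at(c[j],z,cam)[:2].round(4).tolist() for z in (.01,.02,.03,.04)])
E
```

```text
dot [307.   48.7] [303, 44, 9, 10, 73] [(0.012, [0.5729, 0.3104])]
dot [228.8  51.9] [225, 48, 9, 9, 71] [(0.012, [0.4622, 0.3064])]
dot [305.  67.] [301, 63, 9, 9, 67] [(0.012, [0.5711, 0.2864])]
green [252.7 277.7] [245, 270, 17, 16, 213] [(0.012, [0.4947, -0.0564]), (0.02, [0.4948, -0.0515]), (0.03, [0.4949, -0.0452]), (0.04, [0.495, -0.039])]
red [262.4 155.3] [245, 147, 35, 17, 502] [(0.11, [0.5081, 0.1743]), (0.133, [0.5075, 0.1778])]
red [409.7 279.1] [397, 273, 24, 16, 268] [(0.11, [0.7133, 0.0017]), (0.133, [0.6997, 0.0162])]
scene [248.46728972 208.89719626] [243 204  12  11 107] [[0.4948, -0.0478], [0.4982, -0.0522], [0.5015, -0.0565], [0.5048, -0.0609]]
side [273.14117647 236.08235294] [267 232  13   9  85] [[0.5005, -0.0631], [0.4959, -0.0493], [0.4913, -0.0355], [0.4867, -0.0217]]
```

```bash
cat >> h.py <<'E'
GD=.0187; YAW=np.radians(-4.2); FX=np.array([np.cos(YAW),np.sin(YAW),0]); FY=np.array([-np.sin(YAW),np.cos(YAW),0])
C={1:np.array([.463,.306,.055]),2:np.array([.5728,.298,.055])}
def pq(t,az):
    a=np.array([np.cos(az),np.sin(az),0]); up=np.array([0,0,1.])
    y=np.cos(t)*a-np.sin(t)*up; zt=np.sin(t)*a+np.cos(t)*up
    return y,quat(y,np.cross(y,zt))
def pick(xy,t,d,off=.006):
    y,q=pq(np.radians(t),np.arctan2(xy[1],xy[0])+np.radians(d))
    g=np.array([*xy,.059+off])+GD*y
    bot.set_gripper(.75)
    bot.move_pose(list(g+[0,0,.15]),q); bot.move_linear(list(g),speed=.15)
    bot.set_gripper(0,grasp_force=60); print("width",bot.read_gripper_width())
    bot.move_linear(list(g+[0,0,.2]),speed=.25); print("lifted",bot.read_clock(),bot.read_gripper_width(),np.round(bot.read_ft_force(),1))
E
python3 - <<'E'
from h import *
pick((.395,-.28),28,45)
im=bot.camera("scene"); s=bot.camera("side")
cv2.imwrite("pics/p1.png",cv2.cvtColor(np.hstack([im[60:360,40:340],s[20:320,150:450]]),cv2.COLOR_RGB2BGR))
E
```

```text
width 0.3496071910864385
lifted 8.5667 0.3421756378482452 [-0.1  0.7 -1.4]
```

View pics/p1.png

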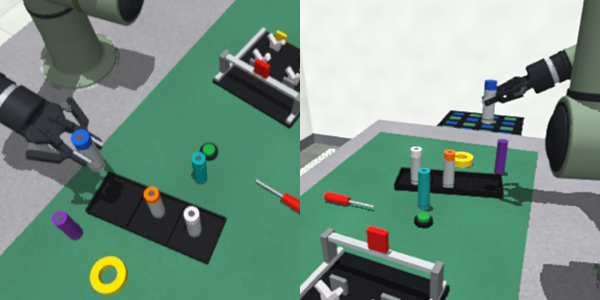

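Blue is held upright, and the other objects are undisturbed. Next I move it above cradle 1 and check the cap position before lowering.

```bash
cat >> h.py <<'E'
def place_pose(c,t,off=.006,dy=.002):
    y,q=pq(np.radians(90+t),YAW+np.pi/2); return C[c]+(off+dy)*FY+GD*y,q
def capcheck(c,h,col,dy=.002):
    exp=C[c]+FY*(.055-.011+dy)+[0,0,h]   # centre of the cap band
    for cam in ("scene","side"):
        i=bot.camera(cam); hsv=cv2.cvtColor(i,cv2.COLOR_RGB2HSV)
        lo,hi={"blue":((106,150,60),(125,255,255)),"orange":((6,180,90),(18,255,255))}[col]
        k,l,s,cc=cv2.connectedComponentsWithStats(cv2.inRange(hsv,lo,hi)); 
        kk=bot.calibration(cam); p=kk["mtx"]@(kk["extrinsics"]@[*exp,1])[:3]; p=p[:2]/p[2]
        sc=np.linalg.norm((kk["extrinsics"]@[*exp,1])[:3])/kk["mtx"][0,0]*1000
        j=[x for x in range(1,k) if s[x,4]>8]; print(cam,"exp",p.round(1),"seen",[(cc[x].round(1).tolist(),s[x,4]) for x in j],"mm/px",round(sc,1))
E
python3 - <<'E'
from h import *
g,q=place_pose(1,28); bot.move_pose(list(g+[0,0,.12]),q); print(bot.read_clock(),bot.read_gripper_width())
capcheck(1,.12,"blue")
s=bot.camera("side"); cv2.imwrite("pics/p2.png",cv2.resize(cv2.cvtColor(s[180:384,60:360],cv2.COLOR_RGB2BGR),None,fx=2,fy=2))
E
```

```text
10.8333 0.3467230482272439
scene exp [322.6  61.6] seen [([20.0, 6.0], np.int32(255)), ([273.8, 23.6], np.int32(928)), ([405.0, 11.4], np.int32(133)), ([3.9, 19.6], np.int32(143)), ([322.1, 58.2], np.int32(11))] mm/px 2.8
side exp [197.1 306.6] seen [([308.6, 133.4], np.int32(40)), ([341.7, 136.7], np.int32(43)), ([322.2, 139.3], np.int32(46)), ([301.2, 142.1], np.int32(49)), ([358.0, 143.0], np.int32(50)), ([337.1, 146.0], np.int32(54)), ([316.1, 147.5], np.int32(13)), ([354.2, 151.6], np.int32(14)), ([196.8, 305.4], np.int32(546))] mm/px 1.4
```

View pics/p2.png

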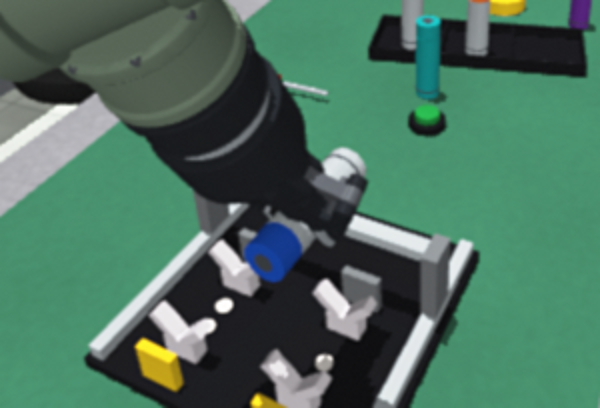

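The cap is within 2 mm of its predicted position and the axis lies along the cradle. Lowering now.

```bash
cat >> h.py <<'E'
def lower(c,t,col):
    g,q=place_pose(c,t)
    bot.move_linear(list(g+[0,0,.012]),speed=.12)
    print("contact",bot.move_linear(list(g+[0,0,-.003]),speed=.02,until_force=4),bot.read_position()[2]-g[2],np.round(bot.read_ft_force(),1))
    bot.set_gripper(.75); print("open",bot.read_gripper_width())
    p=np.array(bot.read_position()); y=Rt().as_matrix()[:,1]
    bot.move_linear(list(p-.06*y),speed=.12); bot.move_linear(list(p-.06*y+[0,0,.12]),speed=.25); print(bot.read_clock())
E
python3 - <<'E'
from h import *
print(np.round(bot.read_joint_positions(),2)); lower(1,28,"blue"); capcheck(1,0,"blue")
s=bot.camera("side"); cv2.imwrite("pics/p3.png",cv2.resize(cv2.cvtColor(s[180:384,60:360],cv2.COLOR_RGB2BGR),None,fx=2,fy=2))
E
```

```text
[ 0.64  0.67  0.07  1.3  -0.36  2.35]
contact True -0.00042502755283700677 [0.7 0.5 3.7]
open 0.7508374521023794
14.35
scene exp [317.3  94.8] seen [([20.1, 6.1], np.int32(254)), ([273.8, 23.5], np.int32(930)), ([405.0, 11.4], np.int32(133)), ([3.9, 19.6], np.int32(143)), ([319.4, 92.9], np.int32(54))] mm/px 3.0
side exp [204.6 366.9] seen [([308.6, 133.4], np.int32(40)), ([341.7, 136.7], np.int32(43)), ([322.2, 139.3], np.int32(46)), ([301.2, 142.1], np.int32(49)), ([357.9, 143.1], np.int32(49)), ([337.0, 146.0], np.int32(53)), ([316.1, 147.5], np.int32(13)), ([354.2, 151.6], np.int32(14)), ([204.2, 366.9], np.int32(439))] mm/px 1.7
```

View pics/p3.png

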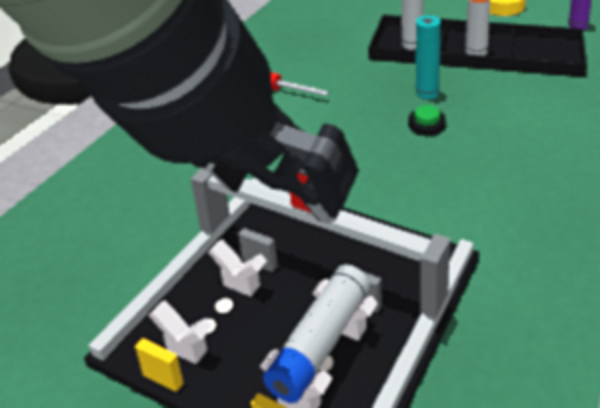

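Blue lies home with its cap at the yellow stop. Now orange.

```bash
python3 - <<'E'
from h import *
pick((.4865,-.249),28,45)
g,q=place_pose(2,28); bot.move_pose(list(g+[0,0,.12]),q); print(bot.read_clock(),bot.read_gripper_width(),np.round(bot.read_joint_positions(),2))
capcheck(2,.12,"orange")
E
```

```text
width 0.34308759914752696
lifted 19.3333 0.3486303705165558 [-0.3 -1.  -2.5]
21.3833 0.34868318830897 [ 0.54  0.81  0.35  1.4  -0.39  2.25]
scene exp [359.2  79.4] seen [([360.0, 76.2], np.int32(24))] mm/px 2.7
side exp [132.8 282.4] seen [([132.8, 280.9], np.int32(418))] mm/px 1.6
```

```bash
python3 - <<'E'
from h import *
lower(2,28,"orange"); capcheck(2,0,"orange")
bot.set_gripper(.6)
# look from above: refined tab / button view
bot.move_pose([.50,.12,.33],quat([0,0,-1],FX)); im,K,E=wrist(); np.savez("w1.npz",K=K,E=E,im=im)
cv2.imwrite("pics/w1.png",cv2.resize(cv2.cvtColor(im,cv2.COLOR_RGB2BGR),(768,576),interpolation=cv2.INTER_CUBIC)); print(bot.read_clock())
E
```

```text
contact True 9.890420165140079e-05 [0.5 1.6 3.7]
open 0.7513864471009339
24.8333
scene exp [350.3 112.1] seen [([352.7, 110.3], np.int32(60))] mm/px 2.9
side exp [146.1 340.4] seen [([146.1, 340.2], np.int32(352))] mm/px 1.8
26.275
```

View pics/w1.png

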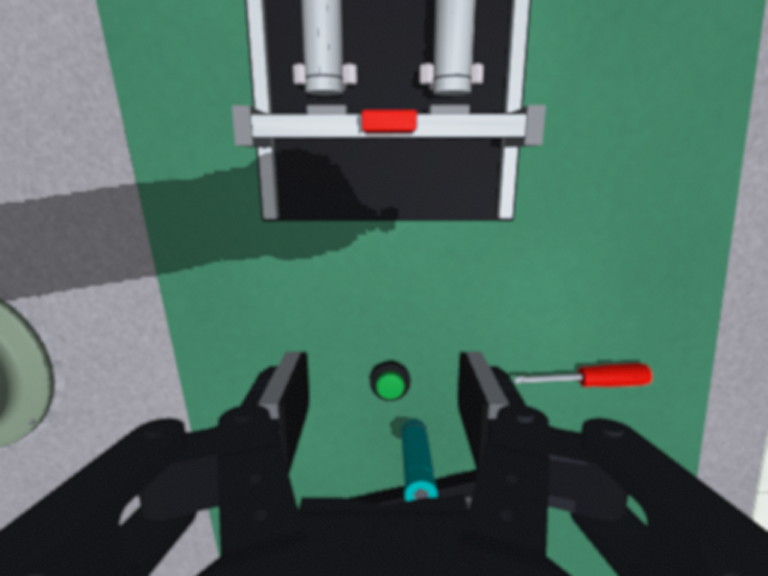

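```bash
python3 - <<'E'
from h import *
d=np.load("w1.npz");K,E=d["K"],d["E"]
for n,u,v,z in (("tabtopmid",389,116,.133),("barL",252,125,.088),("barR",527,125,.088),("plateL",262,219,.012),("plateR",515,219,.012),("button",390,386,.02)):
    p=wat(((u+.5)/1.5-.5,(v+.5)/1.5-.5),z,K,E); r=p-C[1]/2-C[2]/2; print(n,p.round(4),"fixt rel cradle mid",(r@FX).round(4),(r@FY).round(4))
E
```

```text
tabtopmid [0.5112 0.2222 0.133 ] fixt rel cradle mid -0.0009 -0.0801
barL [0.4009 0.2277 0.088 ] fixt rel cradle mid -0.1113 -0.0827
barR [0.6232 0.2113 0.088 ] fixt rel cradle mid 0.1117 -0.0827
plateL [0.3766 0.1442 0.012 ] fixt rel cradle mid -0.1293 -0.1677
plateR [0.6359 0.1251 0.012 ] fixt rel cradle mid 0.1306 -0.1677
button [ 0.4948 -0.0511  0.02  ] fixt rel cradle mid 0.0028 -0.3538
```

Something nudged the bar about 44 mm during the orange transfer; it is light and now sits part-way. I'll grip the tab and slide it the rest of the way to its stop.

```bash
python3 - <<'E'
from h import *
M=(C[1]+C[2])/2; M[2]=0; q=quat([0,0,-1],FY)
at_=lambda v,z: list(M-.0005*FX+v*FY+[0,0,z])
bot.move_pose(at_(-.0805,.20),q); bot.move_linear(at_(-.0805,.097),speed=.12)
bot.set_gripper(0,grasp_force=40); print(bot.read_gripper_width(),np.round(bot.read_ft_force(),1))
print(bot.move_linear(at_(-.034,.097),speed=.06,until_force=15))
print(bot.move_linear(at_(-.016,.097),speed=.03,until_force=14))
r=np.array(bot.read_position())-M; print("end",r@FY,np.round(bot.read_ft_force(),1))
bot.set_gripper(.5); bot.move_linear(list(np.array(bot.read_position())*[1,1,0]+[0,0,.24]),speed=.2)
bot.move_pose([.50,.12,.33],quat([0,0,-1],FX)); bot.set_gripper(0); im,K,E=wrist()
s=bot.camera("side"); b=cv2.cvtColor(im,cv2.COLOR_RGB2BGR)
cv2.imwrite("pics/w2.png",np.hstack([b[:,128:384],cv2.cvtColor(s,cv2.COLOR_RGB2BGR)])); np.savez("w2.npz",K=K,E=E); print(bot.read_clock())
E
```

```text
0.15614365957447088 [-1.  -0.8  5. ]
False
True
end -0.029839148528141724 [-0.1 -2.4  4. ]
33.25
```

View pics/w2.png

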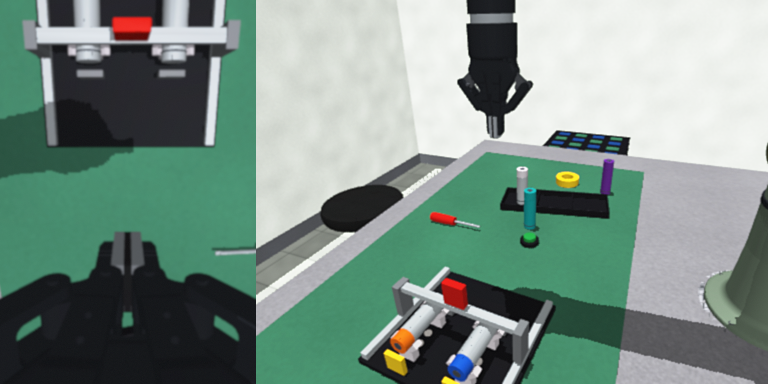

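The bar looks over the modules but may have stopped 3 mm short, so I'll push the tab once more with shut fingers against the stop to confirm.

```bash
python3 - <<'E'
from h import *
M=(C[1]+C[2])/2; M[2]=0; q=quat([0,0,-1],FX)
at_=lambda v,z: list(M-.0005*FX+v*FY+[0,0,z])
vv=lambda:((np.array(bot.read_position())-M)@FY).round(4)
bot.move_pose(at_(-.075,.20),q); bot.move_linear(at_(-.075,.106),speed=.12)
a=bot.move_linear(at_(-.035,.106),speed=.03,until_force=20); print(a,vv(),np.round(bot.read_ft_force(),1))
bot.move_linear(at_(-.075,.106),speed=.1); bot.move_linear(at_(-.075,.20),speed=.2)
bot.move_pose([.50,.12,.33],q); im,K,E=wrist(); i=im.astype(int)
m=((i[...,0]>150)&(i[...,1]<60)).astype(np.uint8); m[60:]=0
k,l,s,c=cv2.connectedComponentsWithStats(m)
for j in range(1,k):
    if s[j,4]>30:
        x,y,w,h=s[j,:4]; print(s[j],[((wat((c[j,0],y+o),.133,K,E)-M)@FY).round(4) for o in (0,h)])
print(bot.read_clock())
E
```

```text
True -0.048 [ 0.4 -1.5  0.8]
[241  17  39  15 567] [np.float64(-0.0236), np.float64(-0.0372)]
37.675
```

Both pushes end at the same place (tab at −0.030), so the bar is at its stop. Now the button.

```bash
python3 - <<'E'
from h import *
y,q=pq(np.radians(102),np.pi/2); P=np.array([.495,-.0575,0])
bot.move_pose(list(P+[0,.02,.2]),q); bot.move_linear(list(P+[0,0,.05]),speed=.12)
print(bot.move_linear(list(P+[0,0,.006]),speed=.02,until_force=2.5),bot.read_position()[2])
print(bot.move_linear(list(P+[0,0,.004]),speed=.015,until_force=16),bot.read_position()[2],np.round(bot.read_ft_force(),1))
bot.wait(.2); bot.move_linear(list(P+[0,.0,.1]),speed=.12); bot.move_pose([.50,.0,.33],quat([0,0,-1],[1,0,0]))
s=bot.camera("side"); c=bot.camera("scene")
cv2.imwrite("pics/f.png",cv2.cvtColor(np.hstack([cv2.resize(s[130:384,100:380],None,fx=1.4,fy=1.4),cv2.resize(c[70:324,90:380],None,fx=1.4,fy=1.4)]),cv2.COLOR_RGB2BGR)); print(bot.read_clock())
E
```

```text
True 0.020164422849318155
True 0.01725360716868763 [-2.9  1.9 10.3]
43.8833
```

View pics/f.png

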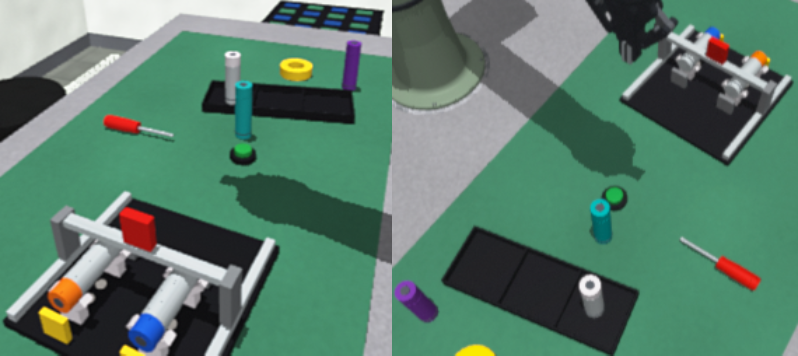

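Everything is in place. Contact plus press travel was only about 3 mm after a 2.5 N preload, so I'll press once more in small logged steps to be sure it bottoms out.

```bash
python3 - <<'E'
from h import *
y,q=pq(np.radians(100),np.pi/2); P=np.array([.495,-.0605,0])
bot.move_pose(list(P+[0,.02,.2]),q); bot.move_linear(list(P+[0,0,.03]),speed=.12)
f0=bot.read_ft_force()[2]; z=.025
while z>.008:
    z-=.001; bot.move_linear(list(P+[0,0,z]),speed=.02); f=bot.read_ft_force()[2]-f0; print(round(z,4),round(bot.read_position()[2],4),round(f,1))
    if f>20: break
bot.wait(.2); bot.move_linear(list(P+[0,.0,.1]),speed=.12); bot.move_pose([.50,.0,.33],quat([0,0,-1],[1,0,0])); print(bot.read_clock())
E
```

```text
0.024 0.0239 1.3
0.023 0.0231 1.6
0.022 0.0221 2.1
0.021 0.021 3.3
0.02 0.02 4.0
0.019 0.019 4.1
0.018 0.018 4.8
0.017 0.0172 6.4
0.016 0.0169 14.6
0.015 0.0166 22.5
50.7583
```

```bash
python3 - <<'E'
from h import *
capcheck(1,0,"blue"); capcheck(2,0,"orange"); bot.close_job()
E
```

```text
scene exp [317.3  94.8] seen [([20.0, 6.0], np.int32(255)), ([292.3, 23.1], np.int32(308)), ([405.0, 11.4], np.int32(133)), ([3.8, 19.6], np.int32(142)), ([319.3, 92.6], np.int32(43))] mm/px 3.0
side exp [204.6 366.9] seen [([308.6, 133.4], np.int32(40)), ([341.7, 136.7], np.int32(43)), ([322.2, 139.3], np.int32(46)), ([301.2, 142.1], np.int32(49)), ([358.0, 143.0], np.int32(50)), ([337.1, 146.0], np.int32(54)), ([316.1, 147.5], np.int32(13)), ([354.1, 151.7], np.int32(14)), ([204.2, 366.8], np.int32(440))] mm/px 1.7
scene exp [350.3 112.1] seen [([352.8, 110.3], np.int32(58))] mm/px 2.9
side exp [146.1 340.4] seen [([146.1, 340.2], np.int32(354))] mm/px 1.8
the job is handed in; nothing more can be done
```

The job is done and handed in at about 51 s. Blue lies in cradle 1 and orange in cradle 2, each with its cap at the yellow stop. After that I slid the bar to its end stop by the red tab, then pressed the green button fully and let it go.

**Modules:** In the final check both caps were within 1 px (about 2 mm) of where they should be in the side camera. In the scene camera, where the caps are mostly hidden, they were 2–3 px off.

**Bar:** It got knocked about 44 mm along its rails at some point while I was bringing in or setting down orange; I didn't see what touched it. The deliberate slide came after both modules were in. Two separate pushes stopped at the same place, so it is at its stop. My rough camera estimate of its travel was 97 mm rather than 100, which is within measuring error.

**Button:** I pressed it twice. The first press looked right but didn't show the full travel clearly. The second showed about 6 mm of spring travel and then a hard stop.

**Left alone:** The spare, screwdriver, reel and both look-alikes look unmoved in the last pictures; I did not measure them.

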